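# Stack the last glue stick and hold the stock box open

### The job

Get the glue sticks ready to be put away and hold the box for me: first lay the loose glue stick on top of the two in the tray, lengthwise in the groove between them, and let go of it. Then take the brass pull on the lid of the wooden box, raise the lid to 40 degrees from closed and hold it there; it falls shut if let go, so finish while still holding it, with nothing else propping it. Leave the wax tin, the brown jar and the cream case where they are.

Things in the scene. Friction and masses are not known exactly. Their poses are not given: they have to be found in the camera images.
- box: wooden stock box, left or right, fixed to the bench, 140 (x) x 170 (y) x 70 mm high without its lid; origin under its centre on the bench, z up, x points from its front to its hinged back edge. Its dark flat lid (140 x 170 x 8 mm, about 300 g) lies on its rim and is hinged along the top of the back edge.
- lid (a joint): opening angle of the lid in rad: 0 shut, 0.698 is 40 degrees, stop at 1.75; the front edge goes up as it grows. Hardly any friction: the lid falls shut when let go.
- lid_pull (a point): pinch point on the brass pull, an upright tab on the lid: 14 mm thick along the box's y, 24 mm along x, 44 mm tall above the lid. The point is 32 mm above the lid's upper face, 120 mm in front of the hinge axis, 40 mm above it when shut, midway along the width. Turns with the lid; shut, axes as the box's. Pinched along y, the tab can turn between the fingers as the lid rises.
- lid_hinge (a point): middle of the hinge axis, at box (70, 0, 70) mm; the axis runs along the box's y. Fixed to the box.
- tray: shallow aluminium tray fixed to the bench, 62 (x) x 112 (y) x 13 mm high, walls and floor 4 mm thick; origin under its centre on the bench, z up. Two glue sticks lie in it side by side, along its y. It may stand to the left or to the right, turned a little.
- stick_a: yellow glue stick, 93 mm long, round: its cap (towards -y) has diameter 26 mm, its body (towards +y) 24.4 mm; lower stick in the tray, on its -x side. Origin on its surface (on its underside at the start).
- stick_b: yellow glue stick, 93 mm long, round: its cap (towards -y) has diameter 26 mm, its body (towards +y) 24.4 mm; lower stick in the tray, on its +x side. Origin on its surface (on its underside at the start).
- stick_c: yellow glue stick, 93 mm long, round: its cap (towards -y) has diameter 26 mm, its body (towards +y) 24.4 mm; the loose one, about 34 g, lying on the bench. Origin on its surface (on its underside at the start).
- stick_a_mid (a point): middle of stick_a on its long axis, 17 mm above the tray's underside; y along the stick, away from the cap
- stick_b_mid (a point): middle of stick_b on its long axis, 17 mm above the tray's underside; y along the stick, away from the cap
- stick_c_mid (a point): middle of stick_c on its long axis, 13 to 15 mm above the bench at the start (it may lie on a sheet of paper); y along the stick, away from the cap. Lying in the groove on the other two (either way round) it is about 39 mm above the tray's underside.
- wax_tin: flat round wax tin, 64 mm across, 20 mm high; origin under its centre. A bystander, loose: leave it where it stands.
- jar: small brown jar with a black cap, 40 mm across, 60 mm high; origin under its centre. A bystander, loose: leave it where it stands.
- burr_case: cream plastic case, 36 x 104 x 24 mm; origin under its centre. A bystander, loose: leave it where it stands.
There are look-alikes about, which are no part of the job. What is shaped like the stick_b but orange is not meant.

How it is judged:
On the way, in this order (a step that is already met when the one before it is completed fails the run):
1. the loose glue stick lies in the groove on the two sticks in the tray, let go and at rest (z of stick_c_mid in the frame of tray between 0.034 and 0.045 m and x of stick_c_mid in the frame of tray between -0.007 and 0.007 m and y of stick_c_mid in the frame of tray between -0.025 and 0.025 m and angle between the y axis of stick_c_mid and the y axis of tray, either way round below 0.2 rad and linear speed of stick_c below 0.03 m/s and contact force between the fingers and stick_c below 0.1 N and z of stick_a_mid in the frame of tray between 0.01 and 0.024 m and x of stick_a_mid in the frame of tray between -0.022 and 0.022 m and y of stick_a_mid in the frame of tray between -0.02 and 0.02 m and z of stick_b_mid in the frame of tray between 0.01 and 0.024 m and x of stick_b_mid in the frame of tray between -0.022 and 0.022 m and y of stick_b_mid in the frame of tray between -0.02 and 0.02 m), for 0.2 s.
2. the fingers hold the lid at 40 degrees (value of joint lid between 0.576 and 0.82 rad and contact force between the fingers and box above 0.5 N), for 0.2 s.
At the end, for the whole second after the job is handed in: Loose stick let go in the groove: middle 34-45 mm above tray underside, within 7 mm across, 25 mm along, 0.2 rad; lower two in the tray. Lid still at 40 +-7 degrees, fingers on it with over 0.5 N, no loose thing touching the box. Wax tin, jar, cream case within 20 mm of their places (all of step 1 and all of step 2 and velocity of joint lid between -0.05 and 0.05 rad/s and contact force between box and stick_a below 0.2 N and contact force between box and stick_b below 0.2 N and contact force between box and stick_c below 0.2 N and contact force between box and wax_tin below 0.2 N and contact force between box and jar below 0.2 N and contact force between box and burr_case below 0.2 N and distance of each of wax_tin, jar, burr_case from where it was at the start of the episode below 0.02 m); the arm keeps its last pose, push and grip.
It fails at once if the wax tin, the jar or the cream case is pushed more than 30 mm (distance of any of wax_tin, jar, burr_case from where it was at the start of the episode above 0.03 m).
It also fails if it takes over 54 s, if anything falls off the work surface, if the arm or the gripper's body presses on something with over 40 N, if the wrist force passes 120 N, or if a joint passes its speed limit or range.

### The arm

A 6-joint arm with a two-finger parallel gripper is mounted at the origin on the work surface; the furniture and walls round the work are solid. World frame = base frame: x ahead of the robot, y to its left, z up, the work surface at z = 0. Lengths are in m, angles in rad, forces in N, time in s.
With the tool pointing down it reaches from about 0.35 to 0.85 m from the base axis. Payload 8.1 kg.
Tool frame: the origin (TCP) lies at the very end of the fingers, on their centre line; the grasp point (between the pads) lies 19 mm behind it; z points along the fingers, y is the line along which they close (so a half turn about z gives the same grasp; the last joint's range is limited). The gripper opens to 93 mm and grips with 3 to 60 N. Pads are 15 mm wide; open, the fingers measure 128 mm over their backs; the gripper's body (75 mm by 188 mm) begins 65 mm behind the grasp point.
Start: joints at [1.254, 0.13, 1.488, -0, 1.523, -0.085], TCP at [0.138, 0.584, 0.219] pointing down, gripper open.
Joint ranges: [-2.96, 2.96], [-0.89, 2.26], [0.02, 2.5], [-1.34, 4.48], [0, 2.73], [-2.66, 2.66]. Speed limits (rad/s): [2.39, 2.39, 2.79, 3.14, 3.14, 3.14].

### API

Orientations are given as a rotation vector (axis times angle).
In Python, from plant import robot gives the robot as it stands.
- The arm moves only by the tool play_rows, never from a script. Its argument "deltas" is one flat list of numbers, 5 for each row, row after row: the shift along the tool's x, y, z in mm, then the turn about the tool's z in degrees, then the finger opening in mm, from 0 to 93. A call has 1 to 10 rows; each row shifts and turns the commanded pose from where the row before left it, along the tool's axes as they then stand; what a row does not reach is not made up. A row lasts 1/12 s, in which the tool goes at most 41.7 mm and 7.16 degrees, less where a joint would pass 70% of its speed; a pose out of reach is approached as far as the arm can. A call with a gripper value outside its range is refused whole. The fingers move at their own pace and stop on an object; "newtons" is the grip in N (left out, the last holds). Time passes only in rows, so rows that do not move let the fingers close. It gives the time, the measured TCP pose, the force, the opening and the grip force at its end, in the units of the state.
- robot.read_state(): the state, without advancing time (a new reading comes with each control period).
- robot.read_camera(name): name is "scene" or "side" or "wrist"; returns a dict with "pixels" (384x512x3 uint8, blue, green, red), "mtx" (3x3 intrinsics, pixels), "D" ([k1, k2, p1, p2, k3] as OpenCV has them; the pictures are not rectified), "eye" and "rotation" of the camera in the world. Camera axes: x right, y up, looking along -z (the intrinsics and any distortion apply to the point x, -y, -z); pixel columns grow to the right and rows downward; lengths in m; the calibration is good to about 2 mm. A picture is of the moment at which its call begins. There is no depth.
- robot.close_job(): hands the job in; it is judged then, once.
The state is a dict: "t": time; "q": joint angles; "dq": joint speeds; "joint_torque": joint torques, N m; "tool_pos": TCP position; "orientation": TCP orientation; "force": force on the tool from outside, world axes, zero at the start; "wrist_torque": the same for the moment, N m; "opening": finger opening in m; "gripper_force": force on a finger pad.
Only numpy, scipy, OpenCV 4.12 (cv2) and the standard library are available. Lean on these libraries where they do the work, as an engineer would, in place of code of your own. Each camera call takes 0.05 s, during which the arm holds its last target. There are 200 camera calls.

## Working session

There is one attempt and no reset: what is moved stays moved. The work goes in short steps, Python scripts to look and compute and a tool call to move; the robot and the scene stay as the last step left them, time stands still between calls to the robot, and variables do not carry over. Pictures are saved under pics/ and viewed, at most 12 in all, crops included, and the job is handed in when it is done.

Besides the shell and the picture viewer there is one more tool, called after "Call:" by a JSON object that holds its "fn" and its "kwargs", one argument or row to a line. play_rows: Moves the arm, as the interface text tells. Its arguments: {"type":"object","properties":{"deltas":{"type":"array"},"newtons":{"type":"number"}},"required":["deltas"]}

```bash
mkdir -p pics
cat > h.py <<'E'
import numpy as np, cv2, pickle
from plant import robot
def snap(n,f):
    c=robot.read_camera(n); pickle.dump({k:np.array(v) for k,v in c.items()},open(f'pics/{f}.pkl','wb')); cv2.imwrite(f'pics/{f}.png',np.array(c['pixels'])); return c
def load(f): return pickle.load(open(f'pics/{f}.pkl','rb'))
def ray(c,uv):
    p=cv2.undistortPoints(np.array(uv,float).reshape(-1,1,2),c['mtx'],c['D']).reshape(-1,2)
    d=np.c_[p[:,0],-p[:,1],-np.ones(len(p))]@np.array(c['rotation']).T
    return np.array(c['eye']),d
def onz(c,uv,z):
    e,d=ray(c,uv); return e+d*((z-e[2])/d[:,2])[:,None]
def tri(c1,u1,c2,u2):
    e1,d1=ray(c1,u1); e2,d2=ray(c2,u2); out=[]
    for a,b in zip(d1,d2):
        s=np.linalg.lstsq(np.c_[a,-b],e2-e1,rcond=None)[0]; p,q=e1+s[0]*a,e2+s[1]*b
        out.append(np.r_[(p+q)/2,np.linalg.norm(p-q)])
    return np.array(out)
def proj(c,P):
    pc=(np.atleast_2d(P)-c['eye'])@np.array(c['rotation']); pc=pc*[1,-1,-1]
    return cv2.projectPoints(pc,np.zeros(3),np.zeros(3),c['mtx'],c['D'])[0].reshape(-1,2)
E
python3 - <<'E'
from h import *
a=snap('scene','s0');b=snap('side','d0');w=snap('wrist','w0')
cv2.imwrite('pics/all.png',np.vstack([np.hstack([np.array(a['pixels']),np.array(b['pixels'])])]) [:, :, :])
for c in (a,b,w): print(np.round(c['eye'],3),np.round(c['rotation'],2).tolist())
s=robot.read_state(); print(s)
E
```

```text
[ 1.272 -0.509  1.132] [0.63, 0.33, 0.93]
[ 0.025 -1.218  0.583] [1.2, -0.27, -0.34]
[0.065 0.601 0.383] [-0.23, -0.18, 1.33]
{'t': 0.15, 'q': array([ 1.25358336e+00,  1.30990669e-01,  1.48901329e+00, -1.14252093e-06,
        1.52301965e+00, -8.53964185e-02]), 'dq': array([-0.00081076, -0.00119287, -0.00243326, -0.000998  , -0.0005697 ,
       -0.00043845]), 'joint_torque': array([ 1.46686209e-03, -5.60482907e+01, -4.92331052e+01,  7.69881508e-02,
        3.06985038e-02, -1.16075321e-04]), 'tool_pos': array([0.13768656, 0.58353696, 0.21783535]), 'orientation': array([-3.63288647e-01, -3.12022921e+00,  2.20250286e-03]), 'force': array([ 1.18153748,  0.31198883, -0.6550244 ]), 'wrist_torque': array([-0.0027089 , -0.00676842, -0.04786246]), 'gripper_force': 0.0, 'opening': 0.09327557727970177}
```

View pics/s0.png

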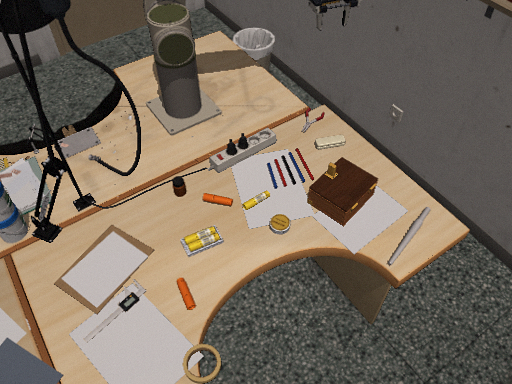

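View pics/d0.png

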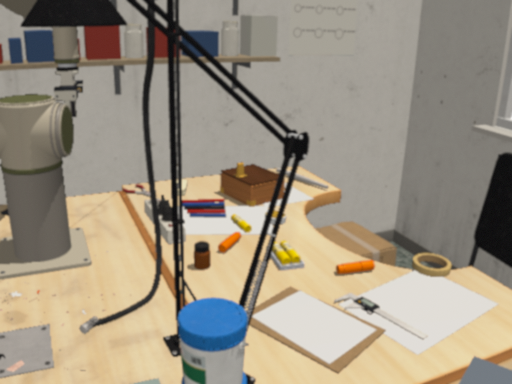

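The scene view shows the tray with two yellow sticks at (202,240) and the loose yellow stick at (256,200). The box is at (342,190) with its pull at (332,171). The wax tin is at (280,224), the jar at (180,186) and the cream case at (330,142). The orange look-alikes are at (217,199) and (186,293). Next, enlarged crops.

```bash
cat >> h.py <<'E'
_l=load
def fix(c):
    c=dict(c); r=np.array(c['rotation'],float)
    if r.size==3: c['rotation']=cv2.Rodrigues(r.reshape(3,1))[0]
    return c
def load(f): return fix(_l(f))
E
python3 - <<'E'
from h import *
a=load('s0')['pixels'][130:255,165:390]; b=load('d0')['pixels'][150:280,180:320]
A=cv2.resize(a,(788,438),interpolation=cv2.INTER_CUBIC)
cv2.imwrite('pics/ca.png',A)
cv2.imwrite('pics/cb.png',cv2.resize(b,(630,585),interpolation=cv2.INTER_CUBIC))
E
```

```text
(no output)
```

View pics/ca.png

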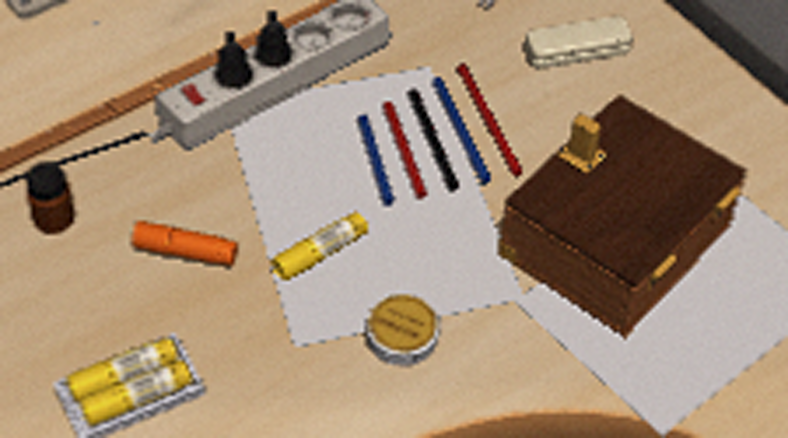

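View pics/cb.png

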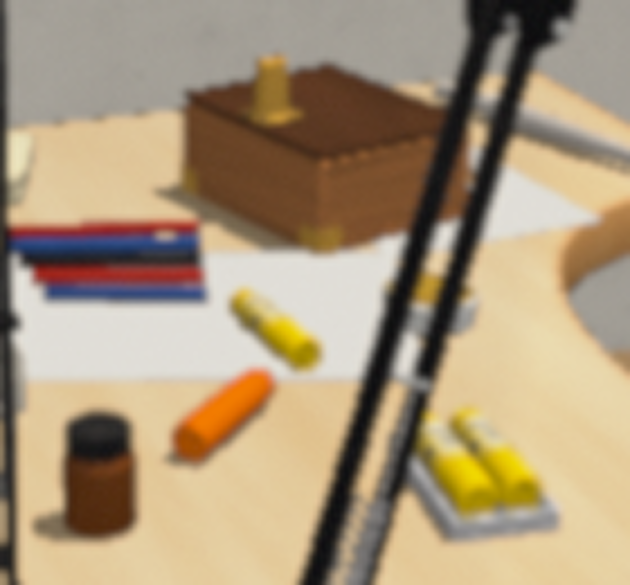

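Run:
```python
from h import *
np.set_printoptions(precision=4,suppress=True)
s=load('s0');d=load('d0')
A=lambda p:(np.array(p,float)+.5)/3.503-.5+[165,130]
B=lambda p:(np.array(p,float)+.5)/4.5-.5+[180,150]
print('stick tri cap,end',tri(s,A([(281,267),(364,220)]),d,B([(310,357),(238,298)])))
e=onz(s,A([(281,267),(364,220)]),.014);print('stick z14',e,np.linalg.norm(e[0]-e[1]))
t=onz(s,A([(55,385),(172,335),(205,385),(83,438)]),.013);print('tray',t,t.mean(0),np.linalg.norm(np.diff(t,axis=0),axis=1))
l=onz(s,A([(502,208),(621,97),(745,178),(632,285)]),.078);print('lid',l,l.mean(0),np.linalg.norm(np.diff(l,axis=0),axis=1))
print('lidtri',tri(s,A([(502,208),(621,97),(632,285)]),d,B([(322,157),(188,95),(468,120)])))
print('pull top,base',tri(s,A([(587,118),(583,158)]),d,B([(272,60),(275,113)])))
print('tin,jar,case',onz(s,A([(401,318)]),.02),onz(s,A([(46,178)]),.06),onz(s,A([(578,38)]),.024))
```

```text
stick tri cap,end [[ 0.536  -0.0675  0.0158  0.0047]
 [ 0.5291  0.0271  0.0157  0.0036]]
stick z14 [[ 0.5325 -0.0649  0.014 ]
 [ 0.5297  0.0265  0.014 ]] 0.09147110590303774
tray [[ 0.5299 -0.2894  0.013 ]
 [ 0.5409 -0.1819  0.013 ]
 [ 0.6006 -0.1851  0.013 ]
 [ 0.5888 -0.2948  0.013 ]] [ 0.5651 -0.2378  0.013 ] [0.108  0.0597 0.1103]
lid [[0.6281 0.1016 0.078 ]
 [0.5853 0.2735 0.078 ]
 [0.7215 0.3    0.078 ]
 [0.7545 0.1398 0.078 ]] [0.6724 0.2037 0.078 ] [0.1771 0.1388 0.1635]
lidtri [[0.6231 0.1063 0.0749 0.0065]
 [0.5846 0.2744 0.076  0.0011]
 [0.7529 0.1416 0.0777 0.0034]]
pull top,base [[0.6188 0.1975 0.1228 0.0036]
 [0.6235 0.1959 0.0805 0.0023]]
tin,jar,case [[ 0.6408 -0.0123  0.02  ]] [[ 0.3614 -0.2018  0.06  ]] [[0.4644 0.3312 0.024 ]]
```

Run:
```python
from h import *
np.set_printoptions(precision=4,suppress=True)
s=load('s0');d=load('d0')
print('lampbase?',onz(s,[(45,232),(85,203)],0),'elbow',tri(s,[(60,172)],d,[(295,143)]),tri(s,[(45,145)],d,[(295,143)]))
st=robot.read_state();R=cv2.Rodrigues(st['orientation'])[0];print(R)
w=load('w0');print('cam in tool',R.T@(w['eye']-st['tool_pos']),R.T@w['rotation'])
```

```text
lampbase? [[ 0.2644 -0.6198  0.    ]
 [ 0.2267 -0.4753  0.    ]] elbow [[ 0.4355 -0.4984  0.3673  0.0164]] [[ 0.4013 -0.5158  0.3959  0.042 ]]
[[-0.9733  0.2297 -0.0004]
 [ 0.2297  0.9732 -0.0014]
 [ 0.0001 -0.0014 -1.    ]]
cam in tool [ 0.075   0.     -0.1655] [[ 0.0002  0.9628  0.2702]
 [ 1.     -0.     -0.0004]
 [-0.0004  0.2702 -0.9628]]
```

```bash
cat >> h.py <<'E'
def rows(target,ang,n,op):
    """deltas for n rows to TCP target with tool-y heading ang deg (tool down)"""
    st=robot.read_state(); R=cv2.Rodrigues(st['orientation'])[0]
    a0=np.degrees(np.arctan2(R[1,1],R[0,1])); da=(a0-ang+180)%360-180  # + = turn about tool z
    dw=(np.array(target)-st['tool_pos'])*1000/n
    print('tcp',np.round(st['tool_pos'],4),'head',round(a0,2),'turn',round(da,2),'q6',round(st['q'][5],2))
    for i in range(n):
        T=R@cv2.Rodrigues(np.array([0,0,np.radians(da/n*i)]))[0]
        print(*(list(np.round(T.T@dw,1))+[round(da/n,2),op]),sep=', ',end=',\n')
E
python3 -c "
from h import *
rows([.532,-.02,.2],3,20,93)"
```

```text
tcp [0.1377 0.5835 0.2178] head 76.72 turn 73.72 q6 -0.09
-26.1, -24.8, 0.9, 3.69, 93,
-27.7, -23.1, 0.9, 3.69, 93,
-29.1, -21.3, 0.9, 3.69, 93,
-30.4, -19.4, 0.9, 3.69, 93,
-31.6, -17.4, 0.9, 3.69, 93,
-32.6, -15.3, 0.9, 3.69, 93,
-33.6, -13.2, 0.9, 3.69, 93,
-34.3, -11.0, 0.9, 3.69, 93,
-35.0, -8.8, 0.9, 3.69, 93,
-35.5, -6.5, 0.9, 3.69, 93,
-35.8, -4.2, 0.9, 3.69, 93,
-36.0, -1.9, 0.9, 3.69, 93,
-36.0, 0.4, 0.9, 3.69, 93,
-35.9, 2.7, 0.9, 3.69, 93,
-35.7, 5.0, 0.9, 3.69, 93,
-35.3, 7.3, 0.9, 3.69, 93,
-34.7, 9.6, 0.9, 3.69, 93,
-34.1, 11.8, 0.9, 3.69, 93,
-33.2, 14.0, 0.9, 3.69, 93,
-32.3, 16.1, 0.9, 3.69, 93,
```

Call:
{"fn": "play_rows", "kwargs": {
  "deltas": [-26,-25,1,3.7,93,-28,-23,1,3.7,93,-29,-21,1,3.7,93,-30,-19,1,3.7,93,-32,-17,1,3.7,93,-33,-15,1,3.7,93,-34,-13,1,3.7,93,-34,-11,1,3.7,93,-35,-9,1,3.7,93,-35,-7,1,3.7,93]
}}

```text
t: 0.98
tool_pos: [0.3355, 0.2811, 0.2084]
orientation: [1.339, 2.842, -0.0]
force: [0.3, -0.4, -0.1]
opening: 0.0927
gripper_force: 0.0
```

Call:
{"fn": "play_rows", "kwargs": {
  "deltas": [-36,-4,1,3.7,93,-36,-2,1,3.7,93,-36,0,1,3.7,93,-36,3,1,3.7,93,-36,5,1,3.7,93,-35,7,1,3.7,93,-35,10,1,3.7,93,-34,12,1,3.7,93,-33,14,1,3.7,93,-32,16,0,3.7,93]
}}

```text
t: 1.82
tool_pos: [0.5318, -0.0213, 0.1991]
orientation: [-2.172, -2.269, 0.001]
force: [0.8, 0.3, -0.0]
opening: 0.0933
gripper_force: 0.0
```

Call:
{"fn": "play_rows", "kwargs": {
  "deltas": [0,0,0,0,93,0,0,0,0,93]
}}

```text
t: 1.98
tool_pos: [0.5316, -0.0212, 0.1989]
orientation: [-2.171, -2.269, 0.001]
force: [-0.5, 0.4, -0.5]
opening: 0.0929
gripper_force: 0.0
```

```bash
python3 -c "
from h import *
c=snap('wrist','w1'); cv2.imwrite('pics/w1b.png',cv2.resize(np.array(c['pixels']),(768,576),interpolation=cv2.INTER_CUBIC))
s=robot.read_state();print(s['tool_pos'],s['orientation'],s['t'])"
```

```text
[ 0.53115252 -0.01996285  0.1989856 ] [-2.16822249e+00 -2.27144653e+00  9.87702027e-04] 2.0333
```

View pics/w1b.png

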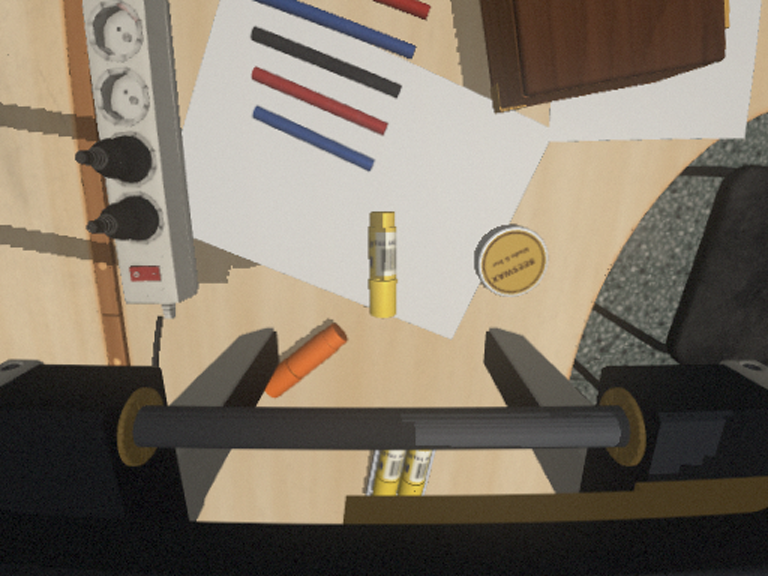

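```bash
python3 -c "
from h import *
np.set_printoptions(precision=4,suppress=True)
w=load('w1');s=load('s0')
P=lambda p:(np.array(p,float)+.5)/1.5-.5
A=lambda p:(np.array(p,float)+.5)/3.503-.5+[165,130]
print('stick',onz(w,P([(382.5,317),(382.5,214)]),.015))
print('tri',tri(w,P([(382.5,317),(382.5,213)]),s,A([(281,267),(364,220)])))
print('edges',onz(w,P([(369,300),(397,300),(370,250),(397,250)]),.014))
print('orange',onz(w,P([(275,390),(340,328)]),.013))
rows([.5315,-.0195,.0],3,1,50)
"
```

```text
stick [[ 0.5352 -0.0738  0.015 ]
 [ 0.5309  0.0202  0.015 ]]
tri [[ 0.5365 -0.0695  0.0227  0.004 ]
 [ 0.5319  0.0228  0.0191  0.0035]]
edges [[ 0.5221 -0.0582  0.014 ]
 [ 0.5477 -0.0571  0.014 ]
 [ 0.5213 -0.0119  0.014 ]
 [ 0.5451 -0.0108  0.014 ]]
orange [[ 0.4328 -0.1559  0.013 ]
 [ 0.4959 -0.0873  0.013 ]]
tcp [ 0.5312 -0.02    0.199 ] head 2.66 turn -0.34 q6 -0.18
0.3, 0.7, 199.0, -0.34, 50,
```

The wrist view shows the loose yellow stick at (382,212)–(382,318). It lies on paper, with its cap towards the tray. The yellow sticks are the loose one and the two in the tray at (400,470). The stick at (307,360) is orange, so it isn't meant, and stick_c is the loose yellow one. I'm descending onto it.

Call:
{"fn": "play_rows", "kwargs": {
  "deltas": [-1,1,20,0,50,-1,1,20,0,50,-1,0,20,0,50,0,0,20,0,50,0,0,20,0,50,0,0,20,0,50,0,0,20,0,50,0,0,20,0,50,0,0,15,0,50,0,0,8,0,50],
  "newtons": 15
}}

```text
t: 2.87
tool_pos: [0.5315, -0.0208, 0.0145]
orientation: [-2.164, -2.274, 0.003]
force: [-1.0, 0.2, -0.2]
opening: 0.0498
gripper_force: 0.0
```

Call:
{"fn": "play_rows", "kwargs": {
  "deltas": [0,0,4,0,50,0,0,4,0,50,0,0,0,0,50]
}}

```text
t: 3.12
tool_pos: [0.5337, -0.0221, 0.0088]
orientation: [2.167, 2.274, 0.0]
force: [-1.0, 0.2, -0.1]
opening: 0.0502
gripper_force: 0.0
```

Call:
{"fn": "play_rows", "kwargs": {
  "deltas": [0,0,0,0,15,0,0,0,0,15,0,0,0,0,15,0,0,0,0,15,0,0,0,0,15,0,0,0,0,15]
}}

```text
t: 3.62
tool_pos: [0.534, -0.0226, 0.0091]
orientation: [2.168, 2.273, 0.001]
force: [-1.1, -0.2, 2.2]
opening: 0.0243
gripper_force: 15.0
```

Call:
{"fn": "play_rows", "kwargs": {
  "deltas": [0,0,-10,0,15,0,0,-20,0,15,0,0,-20,0,15,0,0,-20,0,15,0,0,-30,0,15,0,0,-30,0,15,0,0,0,0,15]
}}

```text
t: 4.2
tool_pos: [0.5374, -0.023, 0.1464]
orientation: [2.162, 2.268, 0.009]
force: [1.0, 0.4, 0.7]
opening: 0.0238
gripper_force: 15.0
```

```bash
python3 -c "
from h import *
rows([.564,-.160,.14],-6,6,15)"
```

```text
tcp [ 0.5374 -0.023   0.1464] head 2.72 turn 8.72 q6 -0.19
-23.0, 3.3, 1.1, 1.45, 15,
-22.9, 3.9, 1.1, 1.45, 15,
-22.8, 4.5, 1.1, 1.45, 15,
-22.7, 5.1, 1.1, 1.45, 15,
-22.6, 5.6, 1.1, 1.45, 15,
-22.4, 6.2, 1.1, 1.45, 15,
```

```bash
python3 -c "
from h import *
rows([.635,-.25,.21],-6,9,15)"
```

```text
tcp [ 0.5374 -0.023   0.1464] head 2.72 turn 8.72 q6 -0.19
-25.7, 9.7, -6.9, 0.97, 15,
-25.6, 10.1, -6.9, 0.97, 15,
-25.4, 10.6, -6.9, 0.97, 15,
-25.2, 11.0, -6.9, 0.97, 15,
-25.0, 11.4, -6.9, 0.97, 15,
-24.8, 11.8, -6.9, 0.97, 15,
-24.6, 12.3, -6.9, 0.97, 15,
-24.4, 12.7, -6.9, 0.97, 15,
-24.2, 13.1, -6.9, 0.97, 15,
```

Call:
{"fn": "play_rows", "kwargs": {
  "deltas": [-26,10,-7,1,15,-26,10,-7,1,15,-25,11,-7,1,15,-25,11,-7,1,15,-25,11,-7,1,15,-25,12,-7,1,15,-25,12,-7,1,15,-24,13,-7,1,15,-24,13,-7,1,15,0,0,0,0,15]
}}

```text
t: 5.03
tool_pos: [0.6326, -0.2548, 0.203]
orientation: [2.342, 2.089, -0.0]
force: [1.6, -1.5, 0.2]
opening: 0.0237
gripper_force: 15.0
```

Call:
{"fn": "play_rows", "kwargs": {
  "deltas": [0,0,0,0,15,0,0,0,0,15]
}}

```text
t: 5.2
tool_pos: [0.6313, -0.2494, 0.2012]
orientation: [-2.339, -2.096, 0.0]
force: [0.7, 0.4, -0.9]
opening: 0.0239
gripper_force: 15.0
```

```bash
python3 -c "
from h import *
c=snap('wrist','w2'); cv2.imwrite('pics/w2b.png',cv2.resize(np.array(c['pixels']),(768,576),interpolation=cv2.INTER_CUBIC))
s=robot.read_state();print(s['tool_pos'],s['orientation'],s['t'],s['q'])"
```

```text
[ 0.63119789 -0.24893329  0.20110576] [-2.33812789e+00 -2.09630185e+00  3.15723995e-04] 5.25 [-4.51359996e-01  3.51087171e-01  1.26414563e+00  3.13559534e-04
  1.52765599e+00 -3.42414170e-01]
```

View pics/w2b.png

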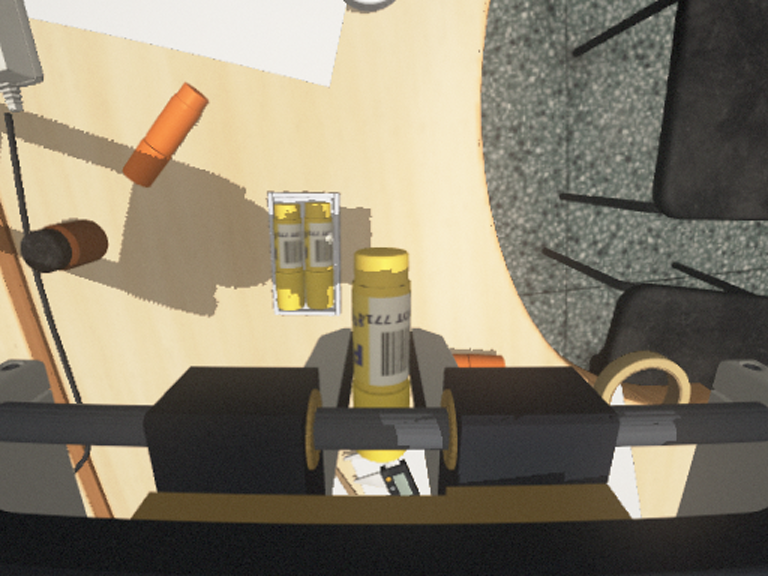

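```bash
python3 -c "
from h import *
c=load('w2')['pixels'][120:215,165:240]; cv2.imwrite('pics/w2c.png',cv2.resize(c,(450,570),interpolation=cv2.INTER_CUBIC))"
```

```text
(no output)
```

View pics/w2c.png

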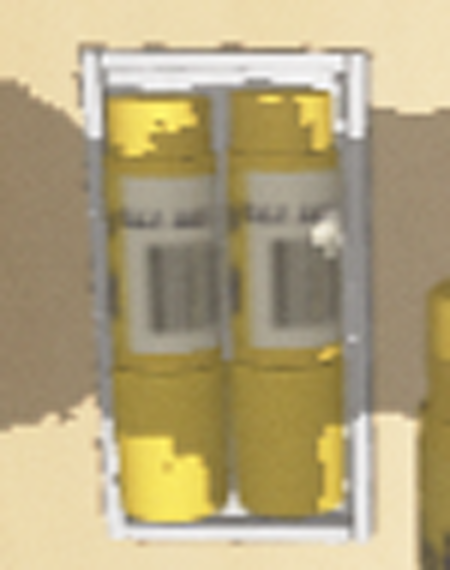

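```bash
python3 -c "
from h import *
np.set_printoptions(precision=4,suppress=True)
w=load('w2');s=load('s0')
P=lambda p:(np.array(p,float)+.5)/6-.5+[165,120]
A=lambda p:(np.array(p,float)+.5)/3.503-.5+[165,130]
t=onz(w,P([(82,48),(366,50),(372,537),(112,540)]),.013);print('tray',t,t.mean(0))
x=onz(w,P([(158,130),(280,130),(169,440),(287,440)]),.017);print('axes',x,x.mean(0))
v=x[:2].mean(0)-x[2:].mean(0);print('dir',np.degrees(np.arctan2(v[1],v[0])),np.degrees(np.arctan2(*(x[0]-x[2])[1::-1])),np.degrees(np.arctan2(*(x[1]-x[3])[1::-1])))
print('rim tri',tri(w,P([(82,48),(366,50),(372,537),(112,540)]),s,A([(172,335),(205,385),(83,438),(55,385)])))
# held stick: ends vs jaw
P2=lambda p:(np.array(p,float)+.5)/1.5-.5
print('held far end axis at z~.21',onz(w,P2([(382,258),(382,455)]),.208),robot.read_state()['tool_pos'])
"
```

```text
tray [[ 0.5405 -0.1786  0.013 ]
 [ 0.6014 -0.186   0.013 ]
 [ 0.5877 -0.2961  0.013 ]
 [ 0.5269 -0.2903  0.013 ]] [ 0.5641 -0.2377  0.013 ]
axes [[ 0.5549 -0.1976  0.017 ]
 [ 0.5811 -0.2006  0.017 ]
 [ 0.5455 -0.2666  0.017 ]
 [ 0.5723 -0.2695  0.017 ]] [ 0.5635 -0.2336  0.017 ]
dir 82.46975049319008 82.27753247398151 82.66229555019515
rim tri [[ 0.5382 -0.1795  0.0075  0.0022]
 [ 0.6017 -0.1858  0.015   0.0003]
 [ 0.5883 -0.2954  0.0134  0.0016]
 [ 0.5278 -0.2897  0.0119  0.0027]]
held far end axis at z~.21 [[ 0.6364 -0.2075  0.208 ]
 [ 0.6262 -0.301   0.208 ]] [ 0.6312 -0.2489  0.2011]
```

The wrist view shows the tray's rim corners at about (268,193), (340,193), (343,315) and (274,315). The groove runs along column 303. The held stick is level, at (382,258)–(382,455). The tray heights agree with the two-view check.

```bash
python3 -c "
from h import *
rows([.564,-.2345,.085],-7,6,15)"
```

```text
tcp [ 0.6312 -0.2489  0.2011] head -6.24 turn 0.76 q6 -0.34
1.2, -11.4, 19.4, 0.13, 15,
1.1, -11.4, 19.4, 0.13, 15,
1.1, -11.4, 19.4, 0.13, 15,
1.1, -11.4, 19.4, 0.13, 15,
1.1, -11.4, 19.4, 0.13, 15,
1.0, -11.4, 19.4, 0.13, 15,
```

Call:
{"fn": "play_rows", "kwargs": {
  "deltas": [1,-11.5,19,0.8,15,1,-11.5,19,0,15,1,-11.5,19,0,15,1,-11.5,19,0,15,1,-11.5,20,0,15,1,-11,20,0,15,0,0,0,0,15,0,0,0,0,15,0,0,0,0,15]
}}

```text
t: 6.0
tool_pos: [0.5655, -0.2354, 0.0872]
orientation: [2.352, 2.08, 0.001]
force: [0.6, 0.5, -0.7]
opening: 0.0236
gripper_force: 15.0
```

```bash
python3 -c "
from h import *
rows([.564,-.2345,.038],-7,1,15)"
```

```text
tcp [ 0.5655 -0.2354  0.0872] head -7.04 turn -0.04 q6 -0.36
0.8, -1.7, 49.2, -0.04, 15,
```

Call:
{"fn": "play_rows", "kwargs": {
  "deltas": [0.5,-1,15,0,15,0,-0.5,15,0,15,0,0,10,0,15,0,0,5,0,15,0,0,3,0,15,0,0,0,0,15,0,0,0,0,15]
}}

```text
t: 6.58
tool_pos: [0.5636, -0.2353, 0.0384]
orientation: [2.354, 2.079, 0.001]
force: [0.4, 0.4, -0.6]
opening: 0.0239
gripper_force: 15.0
```

```bash
python3 -c "
from h import *
rows([.564,-.2345,.035],-7,1,15); c=snap('scene','s1'); d=snap('side','d1')
cv2.imwrite('pics/s1c.png',np.hstack([cv2.resize(np.array(x)[a:a+70,b:b+70],(400,400),interpolation=cv2.INTER_CUBIC) for x,a,b in ((c['pixels'],205,165),(d['pixels'],225,250))]))
print(robot.read_state()['force'],robot.read_state()['tool_pos'])"
```

```text
tcp [ 0.5636 -0.2353  0.0384] head -7.08 turn -0.08 q6 -0.36
0.8, 0.3, 3.4, -0.08, 15,
[-0.78465525 -0.09746103  0.55830063] [ 0.56368482 -0.2353358   0.03863027]
```

View pics/s1c.png

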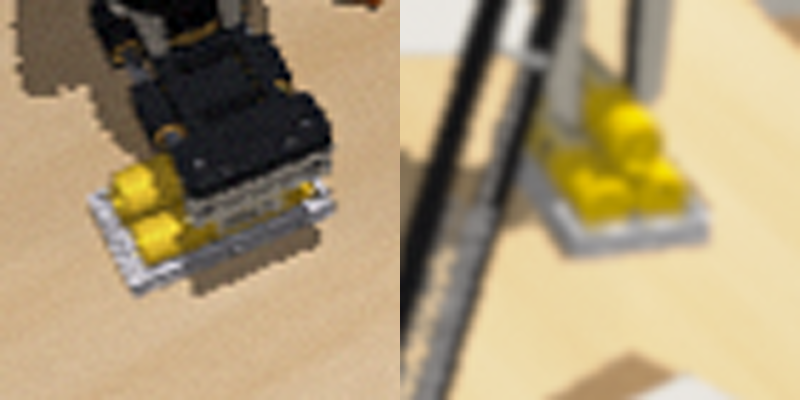

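The side crop shows the held stick centred over the groove at about (630,125), a few mm above it. I'll lower it gently.

Call:
{"fn": "play_rows", "kwargs": {
  "deltas": [0,0,1.5,0,15,0,0,1,0,15,0,0,0,0,15,0,0,0,0,15]
}}

```text
t: 7.02
tool_pos: [0.5629, -0.235, 0.0351]
orientation: [-2.354, -2.08, 0.0]
force: [-0.7, 0.1, -0.0]
opening: 0.0234
gripper_force: 15.0
```

Call:
{"fn": "play_rows", "kwargs": {
  "deltas": [0,0,1,0,15,0,0,0,0,15,0,0,0,0,15]
}}

```text
t: 7.27
tool_pos: [0.563, -0.235, 0.0341]
orientation: [-2.354, -2.08, 0.0]
force: [0.7, 0.6, -1.1]
opening: 0.0237
gripper_force: 15.0
```

Call:
{"fn": "play_rows", "kwargs": {
  "deltas": [0,0.5,1,0,15,0,0,0,0,15,0,0,0,0,15]
}}

```text
t: 7.52
tool_pos: [0.5638, -0.2352, 0.0335]
orientation: [2.354, 2.08, 0.0]
force: [0.2, 0.4, 2.2]
opening: 0.0239
gripper_force: 15.0
```

Call:
{"fn": "play_rows", "kwargs": {
  "deltas": [0,0,0,0,26,0,0,0,0,28,0,0,0,0,30,0,0,0,0,33,0,0,0,0,36,0,0,0,0,40,0,0,0,0,44,0,0,0,0,44]
}}

```text
t: 8.18
tool_pos: [0.5635, -0.2351, 0.0331]
orientation: [-2.354, -2.08, 0.0]
force: [0.8, 0.1, -0.4]
opening: 0.0435
gripper_force: 0.0
```

Call:
{"fn": "play_rows", "kwargs": {
  "deltas": [0,0,-5,0,44,0,0,-10,0,44,0,0,-20,0,44,0,0,-30,0,44,0,0,-30,0,44,0,0,-30,0,44,0,0,-30,0,44,0,0,0,0,44]
}}

```text
t: 8.85
tool_pos: [0.567, -0.2368, 0.1977]
orientation: [2.346, 2.072, 0.007]
force: [1.6, -1.4, 1.2]
opening: 0.0444
gripper_force: 0.0
```

```bash
python3 -c "
from h import *
c=snap('wrist','w3');d=snap('side','d3')
cv2.imwrite('pics/w3b.png',np.hstack([cv2.resize(np.array(c['pixels'])[100:330,140:370],(400,400),interpolation=cv2.INTER_CUBIC),cv2.resize(np.array(d['pixels'])[225:295,250:320],(400,400),interpolation=cv2.INTER_CUBIC)]))
rows([.60,.05,.22],13,10,44)
print(robot.read_state()['t'])"
```

```text
tcp [ 0.5649 -0.2358  0.1915] head -7.08 turn -20.08 q6 -0.36
28.8, -0.0, -2.9, -2.01, 44,
28.8, 1.0, -2.9, -2.01, 44,
28.7, 2.0, -2.9, -2.01, 44,
28.6, 3.0, -2.9, -2.01, 44,
28.5, 4.0, -2.9, -2.01, 44,
28.4, 5.0, -2.9, -2.01, 44,
28.2, 6.0, -2.9, -2.01, 44,
27.9, 7.0, -2.9, -2.01, 44,
27.7, 7.9, -2.9, -2.01, 44,
27.4, 8.9, -2.9, -2.01, 44,
8.95
```

View pics/w3b.png

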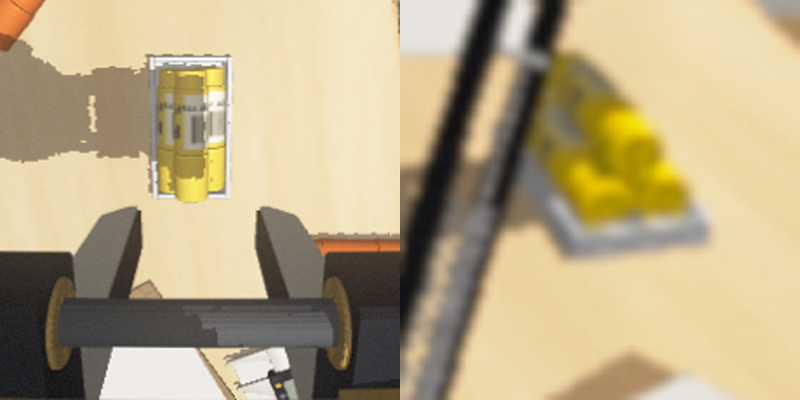

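```bash
python3 -c "
from h import *
np.set_printoptions(precision=4,suppress=True)
w=load('w3')
P=lambda p:(np.array(p,float)+.5)/(400/230)-.5+[140,100]
e=onz(w,P([(190,72),(191,198)]),.039);print(e,e.mean(0),np.linalg.norm(e[0]-e[1]))
rows([.565,.185,.24],-77,14,60)"
```

```text
[[ 0.5687 -0.192   0.039 ]
 [ 0.5576 -0.2837  0.039 ]] [ 0.5631 -0.2378  0.039 ] 0.09233324942017992
tcp [ 0.5649 -0.2358  0.1915] head -7.08 turn 69.92 q6 -0.36
29.8, -3.7, -3.5, 4.99, 60,
29.4, -6.3, -3.5, 4.99, 60,
28.7, -8.8, -3.5, 4.99, 60,
27.9, -11.3, -3.5, 4.99, 60,
26.8, -13.6, -3.5, 4.99, 60,
25.5, -15.9, -3.5, 4.99, 60,
24.0, -18.1, -3.5, 4.99, 60,
22.3, -20.1, -3.5, 4.99, 60,
20.5, -22.0, -3.5, 4.99, 60,
18.5, -23.7, -3.5, 4.99, 60,
16.4, -25.2, -3.5, 4.99, 60,
14.1, -26.5, -3.5, 4.99, 60,
11.8, -27.7, -3.5, 4.99, 60,
9.3, -28.6, -3.5, 4.99, 60,
```

The crop shows stick_c in the groove with the gripper clear. Its measured middle is (0.563, -0.238), within about 1 mm of the tray's centre. Moving to the box.

Call:
{"fn": "play_rows", "kwargs": {
  "deltas": [30,-4,-4,5,60,29,-6,-4,5,60,29,-9,-4,5,60,28,-11,-4,5,60,27,-14,-4,5,60,25,-16,-4,5,60,24,-18,-4,5,60,22,-20,-4,5,60,21,-22,-4,5,60,18,-24,-4,5,60]
}}

```text
t: 9.78
tool_pos: [0.562, 0.0669, 0.2269]
orientation: [-3.014, -0.883, 0.004]
force: [0.2, 0.1, -0.3]
opening: 0.0599
gripper_force: 0.0
```

Call:
{"fn": "play_rows", "kwargs": {
  "deltas": [16,-25,-3,5,60,14,-27,-3,5,60,12,-28,0,5,60,9,-29,0,5,60,0,0,0,0,60,0,0,0,0,60,0,0,0,0,60]
}}

```text
t: 10.37
tool_pos: [0.5618, 0.1859, 0.233]
orientation: [3.12, 0.357, -0.003]
force: [-0.2, -0.7, -0.2]
opening: 0.0604
gripper_force: 0.0
```

```bash
python3 -c "
from h import *
c=snap('wrist','w4'); cv2.imwrite('pics/w4b.png',cv2.resize(np.array(c['pixels']),(768,576),interpolation=cv2.INTER_CUBIC))
s=robot.read_state();print(s['tool_pos'],s['orientation'],s['t'],s['q'])"
```

```text
[0.5620593  0.18543657 0.233252  ] [ 3.12084596e+00  3.54687284e-01 -2.44699920e-03] 10.4167 [ 2.32361045e-01  1.04376171e-01  1.48973189e+00 -4.65306556e-04
  1.54910957e+00  1.57683696e+00]
```

View pics/w4b.png

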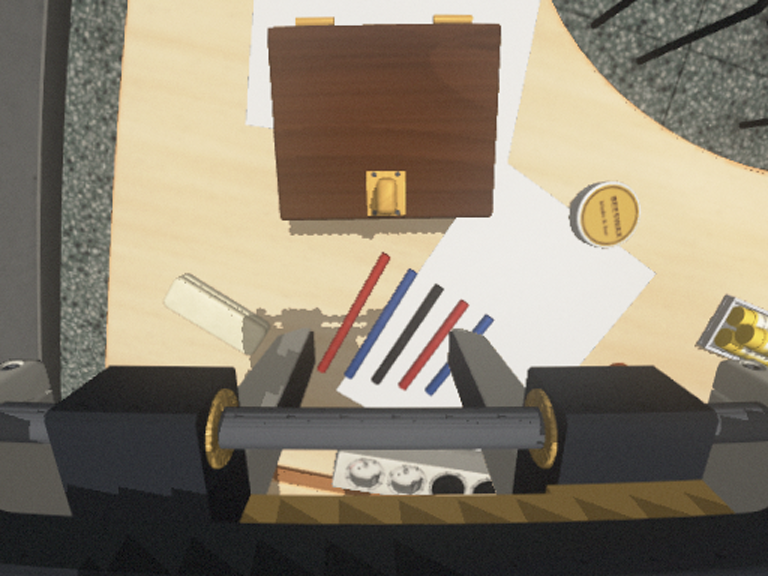

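```bash
python3 -c "
from h import *
np.set_printoptions(precision=4,suppress=True)
w=load('w4');s=load('s0')
P=lambda p:(np.array(p,float)+.5)/1.5-.5
A=lambda p:(np.array(p,float)+.5)/3.503-.5+[165,130]
l=onz(w,P([(281,219),(492,216),(500,24),(268,28)]),.078);m=l.mean(0);print(l,m)
print('tri corners',tri(w,P([(281,219),(492,216),(268,28)][:2]),s,A([(621,97),(502,208)])))
for a,b in ((0,1),(3,2),(1,2),(0,3)): v=l[b]-l[a];print(np.degrees(np.arctan2(v[1],v[0])),np.linalg.norm(v))
print('pull top',onz(w,P([(386,197)]),.122),tri(w,P([(386,197)]),s,A([(587,118)])))
y=np.radians(12.7)
print('expect pull',m+np.array([np.cos(y),np.sin(y),0])*-.05)
"
```

```text
[[0.5827 0.2725 0.078 ]
 [0.6229 0.1098 0.078 ]
 [0.7558 0.1436 0.078 ]
 [0.7157 0.3048 0.078 ]] [0.6693 0.2077 0.078 ]
tri corners [[0.5834 0.2736 0.0766 0.0026]
 [0.6225 0.1071 0.0687 0.0001]]
-76.12886784370352 0.16751060805158619
-76.02578786668975 0.16610014233225076
14.272402285538538 0.1371379391453848
13.682583965976486 0.13683648874083232
pull top [[0.6205 0.1962 0.122 ]] [[0.6204 0.1961 0.1276 0.0008]]
expect pull [0.6205 0.1967 0.078 ]
```

The wrist view shows the shut lid with corners at (281,219), (492,216), (500,24) and (268,28). The pull is at (386,197), which puts it at (0.6205, 0.1965). The box yaw is about 14°, and the expected 120 mm from the hinge agrees.

```bash
python3 -c "
from h import *
rows([.6205,.1965,.150],-76,5,45)"
```

```text
tcp [0.5621 0.1854 0.2333] head -77.03 turn -1.03 q6 1.58
11.9, 0.5, 16.6, -0.21, 45,
11.9, 0.5, 16.6, -0.21, 45,
11.9, 0.5, 16.6, -0.21, 45,
11.9, 0.6, 16.6, -0.21, 45,
11.9, 0.6, 16.6, -0.21, 45,
```

Call:
{"fn": "play_rows", "kwargs": {
  "deltas": [12,0.5,16,-1,45,12,0.5,17,0,45,12,0.5,17,0,45,12,0.5,17,0,45,11.5,0.5,16,0,45,0,0,0,0,45,0,0,0,0,45,0,0,0,0,45]
}}

```text
t: 11.08
tool_pos: [0.6209, 0.1971, 0.1519]
orientation: [3.119, 0.379, 0.0]
force: [-0.9, 0.4, 1.0]
opening: 0.045
gripper_force: 0.0
```

```bash
python3 -c "
from h import *
rows([.6205,.1965,.091],-76,3,45)"
```

```text
tcp [0.6209 0.1971 0.1519] head -76.13 turn -0.13 q6 1.56
-0.2, 0.2, 20.3, -0.04, 45,
-0.2, 0.2, 20.3, -0.04, 45,
-0.2, 0.2, 20.3, -0.04, 45,
```

Call:
{"fn": "play_rows", "kwargs": {
  "deltas": [0,0,20,0,45,0,0,20,0,45,0,0,15,0,45,0,0,5,0,45,0,0,0,0,45,0,0,0,0,45],
  "newtons": 20
}}

```text
t: 11.58
tool_pos: [0.6213, 0.1981, 0.0928]
orientation: [-3.118, -0.381, -0.003]
force: [0.2, 0.7, 0.5]
opening: 0.0449
gripper_force: 0.0
```

Call:
{"fn": "play_rows", "kwargs": {
  "deltas": [0,0,0,0,5,0,0,0,0,5,0,0,0,0,5,0,0,0,0,5,0,0,0,0,5,0,0,0,0,5,0,0,0,0,5]
}}

```text
t: 12.17
tool_pos: [0.6216, 0.1961, 0.0917]
orientation: [3.116, 0.379, 0.001]
force: [1.0, -8.5, 2.3]
opening: 0.0134
gripper_force: 20.0
```

```bash
python3 -c "
from h import *
s=robot.read_state();print(s['tool_pos'],s['force'])
g=s['tool_pos']+[0,0,.019]
# actual grasp point relative to hinge, in box x/z
ex=np.array([np.cos(np.radians(14)),np.sin(np.radians(14))])
h=np.array([.6205,.1965])+.12*ex
px=(g[:2]-h)@ex; pz=g[2]-.070; print('rel hinge',px,pz)
px,pz=-.12,.04
p0=None;pr=None
for i in range(0,16):
    t=np.radians(40*i/15);x=px*np.cos(t)+pz*np.sin(t);z=-px*np.sin(t)+pz*np.cos(t)
    if pr: print(i,round((x-pr[0])*1000,2),round(-(z-pr[1])*1000,2))
    pr=(x,z)
"
```

```text
[0.6216461  0.19607469 0.09167719] [ 1.03264439 -8.47273598  2.26495705]
rel hinge -0.11899083276054175 0.040677189572472836
1 1.99 -5.54
2 2.25 -5.44
3 2.5 -5.33
4 2.74 -5.21
5 2.98 -5.08
6 3.21 -4.93
7 3.44 -4.78
8 3.66 -4.61
9 3.87 -4.44
10 4.07 -4.25
11 4.27 -4.06
12 4.45 -3.85
13 4.62 -3.64
14 4.79 -3.42
15 4.94 -3.2
```

Gripped at 13.4 mm, which matches the tab. I'll ease out the small side load, then raise along the arc.

Call:
{"fn": "play_rows", "kwargs": {
  "deltas": [0,1,0,0,5,0,0,0,0,5,2,0,-5.5,0,5,2.3,0,-5.4,0,5,2.5,0,-5.3,0,5,0,0,0,0,5,0,0,0,0,5]
}}

```text
t: 12.75
tool_pos: [0.6276, 0.1976, 0.1071]
orientation: [3.117, 0.38, -0.001]
force: [-0.2, -6.8, 0.9]
opening: 0.0139
gripper_force: 20.0
```

Call:
{"fn": "play_rows", "kwargs": {
  "deltas": [2.7,1,-5.2,0,5,3,0,-5.1,0,5,3.2,0,-4.9,0,5,3.4,0,-4.8,0,5,3.7,0,-4.6,0,5,3.9,0,-4.4,0,5,0,0,0,0,5]
}}

```text
t: 13.33
tool_pos: [0.6486, 0.2027, 0.1379]
orientation: [3.118, 0.381, 0.003]
force: [-1.0, -4.9, -0.3]
opening: 0.0137
gripper_force: 20.0
```

Call:
{"fn": "play_rows", "kwargs": {
  "deltas": [4.1,0.5,-4.3,0,5,4.3,0,-4.1,0,5,4.5,0,-3.9,0,5,4.6,0,-3.6,0,5,4.8,0,-3.4,0,5,4.9,0,-3.2,0,5,0,0,0,0,5,0,0,0,0,5,0,0,0,0,5]
}}

```text
t: 14.08
tool_pos: [0.6745, 0.2091, 0.1594]
orientation: [-3.118, -0.381, -0.003]
force: [2.5, -0.4, -2.2]
opening: 0.0137
gripper_force: 20.0
```

```bash
python3 -c "
from h import *
c=snap('scene','s5');w=snap('wrist','w5');d=snap('side','d5')
s=robot.read_state();g=s['tool_pos']+[0,0,.019];print(s['tool_pos'],s['force'])
ex=np.array([np.cos(np.radians(14)),np.sin(np.radians(14))]);h=np.array([.6205,.1965])+.12*ex
x=(g[:2]-h)@ex;z=g[2]-.07;print(x,z,np.hypot(x,z),np.degrees(np.arctan2(z,-x)-np.arctan2(.04,.12)))
f=lambda i,a,b,n=90:cv2.resize(np.array(i['pixels'])[a:a+n,b:b+n],(400,400),interpolation=cv2.INTER_CUBIC)
cv2.imwrite('pics/f.png',np.hstack([f(c,120,290,110),f(d,130,190,110)]))"
```

```text
[0.67413275 0.20898212 0.15919771] [ 2.12610131  1.07374007 -2.34375468]
-0.06494067548200731 0.10819770706343992 0.12619047169198372 40.592709261298616
```

View pics/f.png

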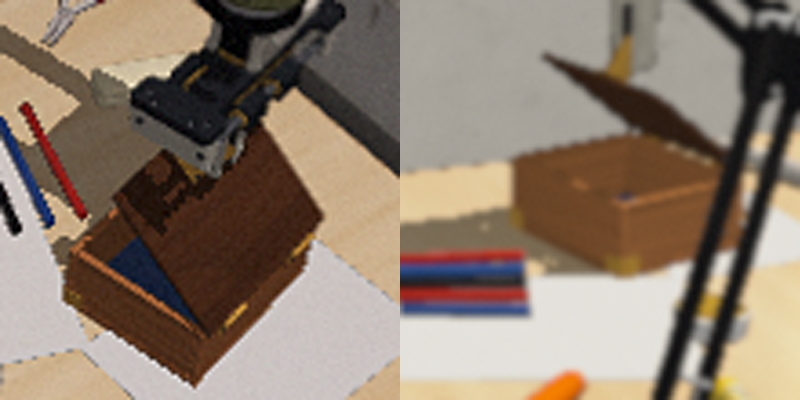

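Both views show the lid raised with the pull between the fingers. The arc radius is 126.2 mm against 126.5 mm expected, so the angle is about 40.6°. I'll settle, then hand in.

Call:
{"fn": "play_rows", "kwargs": {
  "deltas": [0,0,0,0,5,0,0,0,0,5,0,0,0,0,5,0,0,0,0,5,0,0,0,0,5]
}}

```text
t: 14.65
tool_pos: [0.6737, 0.2088, 0.159]
orientation: [-3.118, -0.381, -0.0]
force: [2.2, 2.2, -2.3]
opening: 0.0137
gripper_force: 20.0
```

```bash
python3 -c "
from h import *
print(robot.close_job())"
```

```text
the job is handed in; nothing more can be done
None
```

I laid the loose glue stick in the groove, let go of it, then raised the lid to about 40° and handed the job in at about 15 s while still gripping the pull; no verdict came back.

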